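# Dial open a box lock and hold it up by its drawn shackle

## Task

The steel box lock stands in a wooden cradle on the zinc counter. Turn its green dial clockwise, past the false click, until it clicks home with the pointer at the brass index ridge; then pull the shackle up to its full draw and go on to lift the lock by the shackle, hanging level, until its underside is at least 10 cm above the counter. Finish still holding it up there, still, and leave the two lock cylinders and the collar where they stand.

Things in the scene. Friction and masses are not known exactly. Their poses are not given: they have to be found in the camera images.
- lock: Loose bright steel box lock, 0.5 to 0.8 kg with dial and shackle. Case 195 (x) x 100 (y) x 46 mm high; origin in its underside, straight under the middle of the shackle, with the case reaching from x = -130 to x = +65 mm, y = -50 to +50 mm. It is upright (z up). The weight lies nearly under the shackle, so it hangs almost level from it; the dial sits on the top at the light -x end. A brass index ridge 8 mm high stands on the case top at x = -90, y = +43.5 mm, beside the dial.
- cradle: Fixed wooden tray that holds the lock upright and keeps it from turning: outside 214 x 119 mm, floor 6 mm thick, walls 22 mm high, 2.5 mm gap around the lock. Origin on the counter straight under the lock's origin, same axes as the lock.
- dial (a joint): Angle of the dial in rad, growing as it is turned clockwise seen from above; it stops at 0 and 1.75. It starts at 0 to 0.4. Sprung clicks: a false one at 0.75 (shackle stays locked) and the open one at 1.30, where the pointer aims at the brass index ridge (lock's +y). About 0.2 N m is needed to pass over the humps 0.15 either side of each click; let go within 0.1 of a click it springs to within 0.04 of it and stays. Only near 1.30 (within about 0.13) is the shackle free.
- dial_grip (a point): Point to grip the dial, on its vertical axis (lock frame x = -90, y = 0), 31 mm above the case top. Dial: a green enamel disc 72 mm across and 8 mm thick on the case top, carrying an upright brass bar 50 mm long, 14 mm thick, reaching from 8 to 42 mm above the case top. The point's x runs along the bar towards its pointer end (a low brass nib reaching out over the disc edge), y across its thickness, z up; it turns with the dial.
- shackle (a joint): How far the shackle is drawn up out of the case, in m: 0 shut, 0.030 fully drawn (stop). Locked it moves under 3 mm and a pull lifts the whole shut lock. Freed it slides with about 1.2 N and drops shut again when let go; at the stop it carries the lock.
- shackle_crown (a point): Middle of the shackle's top bar, centre of the steel, 42 mm above the case top when shut. The shackle is a U of 9 mm round steel bar standing across the lock: the top bar runs along the point's y (the lock's y), legs 48 mm apart between centres, 37 mm of clear height under the bar when shut. z up.
- cylinder1: Nickel lock cylinder standing on the counter near the cradle, loose: 34 mm across, 40 mm high, origin under its middle. Not to be moved.
- cylinder2: A second lock cylinder like the first, elsewhere beside the cradle. Not to be moved.
- collar: Squat bronze spindle collar, loose: ring 52 mm across, 26 mm bore, 28 mm high, origin under its middle. Not to be moved.

How it is judged:
By the outcome, as a careful person would: the job done as asked, in the order asked, and still so for the second after the job is handed in, while the arm keeps its last pose, push and grip.
It also fails if it takes over 51 s, if anything falls off the work surface, if the arm or the gripper's body presses on something with over 40 N, if the wrist force passes 120 N, or if a joint passes its speed limit or range.

## Robot

A 6-joint arm with a two-finger parallel gripper is mounted at the origin on the work surface. World frame = base frame: x ahead of the robot, y to its left, z up, the work surface at z = 0. Lengths are in m, angles in rad, forces in N, time in s.
With the tool pointing down it reaches from about 0.35 to 0.875 m from the base axis. Payload 4.2 kg.
Tool frame: the origin (TCP) lies at the very end of the fingers, on their centre line; the grasp point (between the pads) lies 19 mm behind it; z points along the fingers, y is the line along which they close (so a half turn about z gives the same grasp; the last joint's range is limited). The gripper opens to 85 mm and grips with 20 to 120 N. Pads are 22 mm wide; open, the fingers measure 114 mm over their backs; the gripper's body (76 mm by 85 mm) begins 54 mm behind the grasp point. The pads swing forward as they close: fully open they stand 13 mm farther back than shut.
Start: joints at [0.259, 0.385, 0.008, 0, -1.194, -0.259], TCP at [0.625, 0, 0.231] pointing down, gripper open.
Joint ranges: [-3.14, 3.14], [-1.21, 2.06], [-1.07, 1.41], [-3.16, 2.05], [-2.99, -0.16], [-3.1, 3.1]. Speed limits (rad/s): [2.79, 2.79, 3.14, 3.14, 3.14, 3.14].

## Interface

Orientations are given as a unit quaternion [x, y, z, w].
In Python, from workcell import ctrl gives the robot as it stands.
- The arm moves only by the tool apply_moves, never from a script. Its argument "moves" is a list of rows, each an object with "dp": the shift along the tool's x, y, z in mm, a list of three; "spin": the turn about the tool's z in rad; "jaw": the opening in per cent of the stroke, from 0 (shut) to 100 (fully open). A call has 1 to 12 rows; each row shifts and turns the commanded pose from where the row before left it, along the tool's axes as they then stand; what a row does not reach is not made up. A row lasts 1/12 s, in which the tool goes at most 41.7 mm and 7.16 degrees, less where a joint would pass 70% of its speed; a pose out of reach is approached as far as the arm can. A call with a gripper value outside its range is refused whole. The fingers move at their own pace and stop on an object; "force" is the grip in N (left out, the last holds). Time passes only in rows, so rows that do not move let the fingers close. It gives the time, the measured TCP pose, the force, the opening and the grip force at its end, in the units of the state.
- ctrl.get_obs(): the state, without advancing time (a new reading comes with each control period).
- ctrl.capture(name): name is "scene" or "side" or "wrist"; returns (picture, depth): 400x640x3 uint8, blue, green, red; 400x640 float32, m along the optical axis (not along the pixel's ray), 0 where there is no reading.
- ctrl.get_calibration(name): a dict with "fov_y" (degrees; the focal length in pixels is half the picture's height over the tangent of half this angle, whatever the lens; pixels are square), "cx", "cy" (the principal point, pixels), "k1" (the pictures are not rectified: a ray, as slopes to the right and down, at radius r is drawn at 1 + k1 r^2 times it, then the intrinsics apply), "R" (3x3) and "t" (3): a world point X has camera coordinates R X + t. Camera axes: x right, y down, z forward; pixel columns grow to the right and rows downward; lengths in m; the calibration is good to about 2 mm. A picture is of the moment at which its call begins: read the wrist's pose just before it. get_calibration takes no time and is no camera call; for the wrist camera it gives the pose at the moment of the call.
- ctrl.sign_off(): hands the job in; it is judged then, once.
Trained networks look in the newest picture that a camera, given by its name, has taken for a name from the list of things; names that differ only in an ending like _2 or _b are one class to them, and where a whole thing is asked for, a point or a joint stands for the part that bears it (a point fixed in the world has none). Each returns a list of dicts, best first, with "score" (0 to 1); they miss things now and then, are a little off and sometimes report something else, mostly with a low value. They report only what shows in the picture. A call takes as long as a camera call.
- ctrl.recognise(thing, camera): "bbox" ([left, top, right, bottom] in pixels, round what is visible of it).
- ctrl.silhouettes(thing, camera): "mask" (400x640 bool, what is visible of it) and "bbox" ([left, top, right, bottom] in pixels, round what is visible of it).
The state is a dict: "t": time; "q": joint angles; "joint_velocities": joint speeds; "tau": joint torques, N m; "tool_pos": TCP position; "orientation": TCP orientation; "contact_force": force on the tool from outside, world axes, zero at the start; "ft_torque": the same for the moment, N m; "gripper_width": finger opening in m; "grip_force": force on a finger pad.
Only numpy, scipy, OpenCV 4.12 (cv2) and the standard library are available. Lean on these libraries where they do the work, as an engineer would, in place of code of your own. Each camera call takes 0.05 s, during which the arm holds its last target. There are 200 camera calls.

## Working session

There is one attempt and no reset: what is moved stays moved. The work goes in short steps, Python scripts to look and compute and a tool call to move; the robot and the scene stay as the last step left them, time stands still between calls to the robot, and variables do not carry over. Pictures are saved under pics/ and viewed, at most 10 in all, crops included, and the job is handed in when it is done.

Besides the shell and the picture viewer there is one more tool, called after "Request:" as a command line: name --argument value ..., lists and objects as JSON in quotes. apply_moves: Moves the arm, as the interface text tells. Its arguments: {"type":"object","properties":{"moves":{"type":"array"},"force":{"type":"number"}},"required":["moves"]}

```bash
mkdir -p pics; cat > h.py <<'E'
import numpy as np, cv2
from workcell import ctrl
def K(c):
    f=200/np.tan(np.radians(c["fov_y"])/2); return f
def world(cal,depth,us,vs):
    f=K(cal); us=np.asarray(us,float); vs=np.asarray(vs,float)
    xd=(us-cal["cx"])/f; yd=(vs-cal["cy"])/f; x,y=xd.copy(),yd.copy()
    for _ in range(20):
        s=1+cal["k1"]*(x*x+y*y); x,y=xd/s,yd/s
    P=np.stack([x,y,np.ones_like(x)],-1)*np.asarray(depth)[...,None]
    return (P-np.asarray(cal["t"]))@np.asarray(cal["R"])
def cloud(cal,D,mask):
    v,u=np.nonzero(mask&(D>0)); return world(cal,D[v,u],u,v)
E
python3 - <<'E'
from h import *
o=ctrl.get_obs(); print(o["t"],o["tool_pos"],o["orientation"],o["gripper_width"])
for cam in ["scene","wrist","side"]:
    cal=ctrl.get_calibration(cam)
    I,D=ctrl.capture(cam); cv2.imwrite(f"pics/{cam}0.png",I)
    for th in ["lock","dial","shackle_crown","cylinder1","collar","cradle"]:
        for r in ctrl.silhouettes(th,cam)[:3]:
            P=cloud(cal,D,r["mask"])
            if len(P)==0: continue
            print(cam,th,round(r["score"],2),np.round(r["bbox"]),len(P),np.median(P,0).round(3),np.percentile(P,3,0).round(3),np.percentile(P,97,0).round(3))
E
```

```text
0.0 [6.24401423e-01 2.33047338e-05 2.30210996e-01] [-0.70703692  0.70717577  0.0007438  -0.00082001] 0.08513033361097729
scene lock 0.76 [243. 164. 366. 238.] 5525 [ 0.623 -0.006  0.053] [ 0.539 -0.084  0.021] [0.705 0.048 0.094]
scene dial 0.64 [316. 163. 355. 197.] 998 [0.56  0.003 0.065] [ 0.536 -0.029  0.056] [0.585 0.028 0.095]
scene shackle_crown 0.5 [282. 168. 294. 205.] 245 [ 0.639 -0.029  0.084] [ 0.626 -0.06   0.058] [ 0.648 -0.01   0.1  ]
scene shackle_crown 0.35 [316. 163. 353. 198.] 958 [0.56  0.003 0.065] [ 0.536 -0.026  0.057] [0.584 0.028 0.095]
scene cylinder1 0.96 [346. 239. 369. 272.] 537 [0.652 0.136 0.036] [0.629 0.11  0.002] [0.662 0.146 0.042]
scene cylinder1 0.91 [212. 225. 233. 255.] 496 [ 0.772 -0.05   0.033] [ 0.755 -0.07   0.004] [ 0.783 -0.043  0.043]
scene collar 0.9 [278. 158. 305. 177.] 396 [ 0.529 -0.137  0.027] [ 0.508 -0.165  0.008] [ 0.551 -0.118  0.031]
scene cradle 0.56 [239. 200. 375. 253.] 1666 [0.651 0.02  0.016] [ 0.531 -0.101  0.002] [0.721 0.065 0.024]
wrist lock 0.94 [230.  68. 461. 238.] 21837 [ 0.608 -0.03   0.053] [ 0.519 -0.088  0.051]
[... 885 characters left out ...]
63  0.003] [ 0.553 -0.121  0.03 ]
side lock 0.63 [265. 228. 365. 284.] 4472 [ 0.602 -0.039  0.052] [ 0.512 -0.097  0.022] [0.69  0.025 0.093]
side dial 0.77 [272. 227. 306. 262.] 837 [ 0.546 -0.014  0.061] [ 0.518 -0.037  0.055] [0.581 0.017 0.094]
side shackle_crown 0.47 [326. 229. 334. 261.] 157 [ 0.629 -0.052  0.092] [ 0.622 -0.064  0.053] [ 0.645 -0.02   0.099]
side cylinder1 0.6 [308. 190. 324. 211.] 261 [0.643 0.123 0.037] [0.63  0.114 0.   ] [0.659 0.144 0.042]
side cylinder1 0.54 [384. 245. 402. 265.] 290 [ 0.763 -0.064  0.039] [ 0.753 -0.073  0.001] [ 0.78  -0.042  0.043]
side cradle 0.86 [261. 239. 368. 292.] 1162 [ 0.603 -0.072  0.018] [ 0.488 -0.113 -0.001] [ 0.717 -0.018  0.026]
```

```bash
cat > fit.py <<'E'
from h import *
def rect(P):
    r=cv2.minAreaRect((P[:,:2]*1000).astype(np.float32)); return r
def fit(tag):
    cal=ctrl.get_calibration("wrist"); I,D=ctrl.capture("wrist")
    cv2.imwrite(f"pics/{tag}.png",I)
    v,u=np.mgrid[0:400,0:640]; W=world(cal,D,u,v); ok=D>0
    reg=ok&(W[...,0]>.47)&(W[...,0]<.74)&(W[...,1]>-.12)&(W[...,1]<.07)
    top=W[reg&(W[...,2]>.047)&(W[...,2]<.075)]
    print("top",rect(top),len(top))
    hi=W[reg&(W[...,2]>.086)&(W[...,2]<.105)]
    return W,reg,hi,I
E
python3 - <<'E'
from fit import *
W,reg,hi,I=fit("w1")
a=hi[hi[:,0]<.6]; b=hi[hi[:,0]>.6]
for n,p in (("bar",a),("shackle",b)):
    print(n,rect(p),len(p),np.percentile(p[:,2],[10,50,90]), p.mean(0))
nib=W[reg&(W[...,2]>.0665)&(W[...,2]<.08)]
print("mid",len(nib))
cv2.imwrite("pics/w1c.png",cv2.resize(I[40:260,210:480],None,fx=2.9,fy=2.7))
E
```

```text
top ((604.7723388671875, -26.247177124023438), (100.71463775634766, 195.03512573242188), 69.38372802734375) 20161
bar ((551.5209350585938, -5.474517822265625), (14.51457691192627, 49.81599044799805), 36.86825180053711) 971 [0.09265867 0.0941205  0.09510619] [ 0.55225262 -0.00659568  0.09385746]
shackle ((634.44921875, -37.820587158203125), (55.86611557006836, 9.000995635986328), 69.1372299194336) 747 [0.09209514 0.09743069 0.0990483 ] [ 0.63392851 -0.03945121  0.09652193]
mid 87
```

View pics/w1c.png

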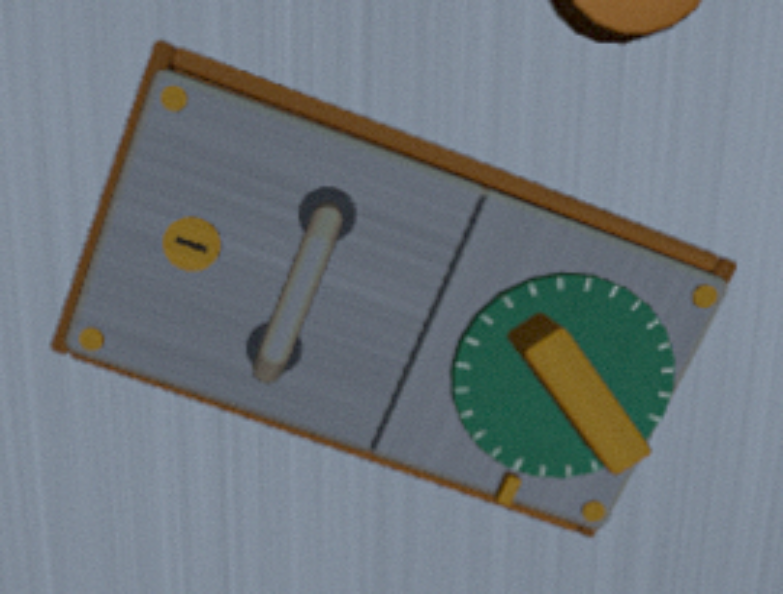

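The picture shows the dial on the right with its bar running from about (530,330) to (630,460), the pointer at lower right. The ridge is at (508,490) and the shackle runs from (325,215) to (265,365). The fit gives a lock yaw of -20.6°, a dial centre of (551,-6) mm and a bar direction of 126.9°, so the dial angle is about 0.30 and needs +1.00 rad.

Request:
apply_moves --moves '[{"dp": [2,24.5,0],"spin": 0,"jaw": 100},{"dp": [2,24.5,0],"spin": 0,"jaw": 100},{"dp": [2,24.5,0],"spin": 0,"jaw": 100},{"dp": [0,0,17],"spin": -0.107,"jaw": 100},{"dp": [0,0,17],"spin": -0.107,"jaw": 100},{"dp": [0,0,17],"spin": -0.107,"jaw": 100},{"dp": [0,0,17],"spin": -0.107,"jaw": 100},{"dp": [0,0,17],"spin": -0.107,"jaw": 100},{"dp": [0,0,17],"spin": -0.107,"jaw": 100},{"dp": [0,0,0],"spin": 0,"jaw": 70},{"dp": [0,0,0],"spin": 0,"jaw": 70}]' --force 60

```text
t: 2.02
tool_pos: [0.5512, -0.0061, 0.1289]
orientation: [0.894, -0.449, -0.001, 0.001]
contact_force: [0.2, -0.1, 1.0]
gripper_width: 0.0641
grip_force: 0.0
```

```bash
python3 - <<'E'
from fit import *
from scipy.spatial.transform import Rotation as R
o=ctrl.get_obs(); M=R.from_quat(o["orientation"]).as_matrix()
print(o["t"],o["tool_pos"],"y ang",np.degrees(np.arctan2(M[1,1],M[0,1])),o["gripper_width"])
W,reg,hi,I=fit("w2")
a=hi[(hi[:,0]<.6)]
print(rect(a),len(a))
E
```

```text
2.0167 [ 0.55120272 -0.00613798  0.12891475] y ang -143.359698330085 0.06407004763758743
top ((605.0621948242188, -25.75171661376953), (101.27059173583984, 194.3488311767578), 69.04170227050781) 41412
((551.1431884765625, -6.026477813720703), (13.86819839477539, 49.677616119384766), 36.187198638916016) 2153
```

View pics/w2.png

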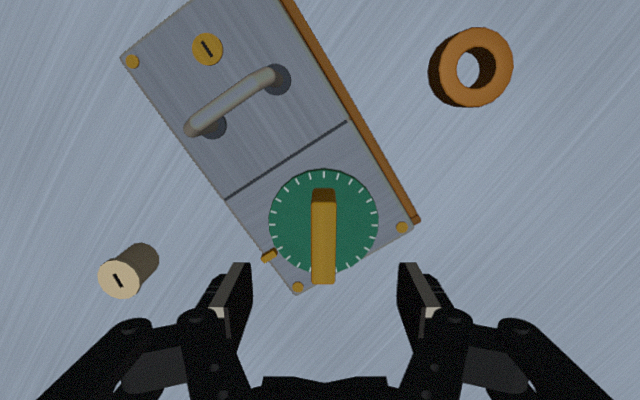

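The bar sits centred between the fingers at about (323,235), so I'll descend and grip it.

Request:
apply_moves --moves '[{"dp": [0,0,16],"spin": 0,"jaw": 60},{"dp": [0,0,16],"spin": 0,"jaw": 50},{"dp": [0,0,16],"spin": 0,"jaw": 40},{"dp": [0,0,14],"spin": 0,"jaw": 40},{"dp": [0,0,0],"spin": 0,"jaw": 30},{"dp": [0,0,0],"spin": 0,"jaw": 0},{"dp": [0,0,0],"spin": 0,"jaw": 0},{"dp": [0,0,0],"spin": 0,"jaw": 0},{"dp": [0,0,0],"spin": 0,"jaw": 0},{"dp": [0,0,0],"spin": 0,"jaw": 0}]' --force 60

```text
t: 2.9
tool_pos: [0.5522, -0.0058, 0.0684]
orientation: [0.894, -0.448, 0.001, -0.001]
contact_force: [-0.7, -0.2, 2.0]
gripper_width: 0.0127
grip_force: 60.7
```

Request:
apply_moves --moves '[{"dp": [0,0,0],"spin": 0.083,"jaw": 0},{"dp": [0,0,0],"spin": 0.083,"jaw": 0},{"dp": [0,0,0],"spin": 0.083,"jaw": 0},{"dp": [0,0,0],"spin": 0.083,"jaw": 0},{"dp": [0,0,0],"spin": 0.083,"jaw": 0},{"dp": [0,0,0],"spin": 0.083,"jaw": 0},{"dp": [0,0,0],"spin": 0.083,"jaw": 0},{"dp": [0,0,0],"spin": 0.083,"jaw": 0},{"dp": [0,0,0],"spin": 0.083,"jaw": 0},{"dp": [0,0,0],"spin": 0.083,"jaw": 0},{"dp": [0,0,0],"spin": 0.083,"jaw": 0},{"dp": [0,0,0],"spin": 0.083,"jaw": 0}]'

```text
t: 3.9
tool_pos: [0.551, -0.0061, 0.0684]
orientation: [-0.57, 0.822, 0.0, -0.0]
contact_force: [-3.4, 0.2, 5.0]
gripper_width: 0.0129
grip_force: 61.2
```

Request:
apply_moves --moves '[{"dp": [0,0,0],"spin": 0,"jaw": 0},{"dp": [0,0,0],"spin": 0,"jaw": 0},{"dp": [0,0,0],"spin": 0,"jaw": 0}]'

```text
t: 4.15
tool_pos: [0.551, -0.0061, 0.0684]
orientation: [-0.573, 0.82, 0.0, -0.0]
contact_force: [-3.7, 0.7, 6.5]
gripper_width: 0.0129
grip_force: 61.4
```

```bash
python3 - <<'E'
from fit import *
from scipy.spatial.transform import Rotation as R
o=ctrl.get_obs(); M=R.from_quat(o["orientation"]).as_matrix()
print(o["t"],o["tool_pos"],"y ang",np.degrees(np.arctan2(M[1,1],M[0,1])),o["ft_torque"],o["contact_force"])
E
```

```text
4.15 [ 0.55098996 -0.00607211  0.06835738] y ang 159.8527001616355 [ 0.11312685  1.15169214 -0.05021743] [-3.66073499  0.66887658  6.52672979]
```

Request:
apply_moves --moves '[{"dp": [0,0,0],"spin": 0,"jaw": 40},{"dp": [0,0,0],"spin": 0,"jaw": 60},{"dp": [0,0,0],"spin": 0,"jaw": 60},{"dp": [0,0,0],"spin": 0,"jaw": 60},{"dp": [0,0,-20],"spin": 0,"jaw": 60},{"dp": [0,0,-25],"spin": 0,"jaw": 60},{"dp": [0,0,-25],"spin": 0,"jaw": 60},{"dp": [0,0,0],"spin": 0,"jaw": 60}]'

```text
t: 4.82
tool_pos: [0.5551, -0.0055, 0.1425]
orientation: [-0.572, 0.82, -0.003, 0.005]
contact_force: [1.0, -1.0, -0.2]
gripper_width: 0.0513
grip_force: 0.0
```

```bash
python3 - <<'E'
from fit import *
o=ctrl.get_obs(); print(o["t"],o["tool_pos"])
W,reg,hi,I=fit("w3")
c=W[reg]; 
for n,p in (("bar",hi[hi[:,0]<.59]),("shackle",hi[hi[:,0]>.59])):
    print(n,rect(p),len(p),np.percentile(p[:,2],[10,50,90]))
E
```

```text
4.8167 [ 0.55507626 -0.00552091  0.14247367]
top ((604.0699462890625, -26.100341796875), (99.52840423583984, 194.92630004882812), 68.87769317626953) 31899
bar ((550.5042724609375, -5.756278991699219), (49.86387634277344, 14.009369850158691), 69.55722045898438) 1926 [0.09265143 0.09397994 0.09479983]
shackle ((634.4505004882812, -37.652870178222656), (56.4134521484375, 9.3477201461792), 68.89472961425781) 1367 [0.09084748 0.09692478 0.09873261]
```

View pics/w3.png

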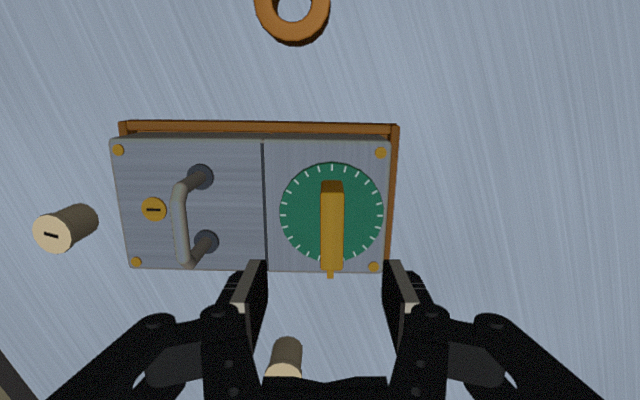

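The pointer nib at (330,272) now faces where the ridge is, and the bar is at 69.6° against 69° for the lock's y axis, so the dial is home. Next is the shackle, 89.5 mm along tool -y.

Request:
apply_moves --moves '[{"dp": [0,-20,0],"spin": 0,"jaw": 60},{"dp": [0,-25,0],"spin": 0,"jaw": 60},{"dp": [0,-25,0],"spin": 0,"jaw": 60},{"dp": [0,-19.5,0],"spin": 0,"jaw": 60},{"dp": [0.5,0,0],"spin": 0,"jaw": 60},{"dp": [0,0,0],"spin": 0,"jaw": 60},{"dp": [0,0,0],"spin": 0,"jaw": 60},{"dp": [0,0,0],"spin": 0,"jaw": 60}]'

```text
t: 5.53
tool_pos: [0.6342, -0.0372, 0.1368]
orientation: [-0.572, 0.82, 0.0, -0.001]
contact_force: [-0.1, -0.2, 0.1]
gripper_width: 0.0512
grip_force: 0.0
```

Request:
apply_moves --moves '[{"dp": [0,0,16],"spin": 0,"jaw": 50},{"dp": [0,0,16],"spin": 0,"jaw": 50},{"dp": [0,0,16],"spin": 0,"jaw": 40},{"dp": [0,0,15],"spin": 0,"jaw": 40},{"dp": [0,0,0],"spin": 0,"jaw": 30},{"dp": [0,0,0],"spin": 0,"jaw": 15},{"dp": [0,0,0],"spin": 0,"jaw": 0},{"dp": [0,0,0],"spin": 0,"jaw": 0},{"dp": [0,0,0],"spin": 0,"jaw": 0},{"dp": [0,0,0],"spin": 0,"jaw": 0},{"dp": [0,0,0],"spin": 0,"jaw": 0}]' --force 80

```text
t: 6.45
tool_pos: [0.6354, -0.0373, 0.075]
orientation: [-0.572, 0.821, -0.0, 0.0]
contact_force: [-2.2, 1.1, 1.3]
gripper_width: 0.0063
grip_force: 78.1
```

Request:
apply_moves --moves '[{"dp": [0,0,-4],"spin": 0,"jaw": 0},{"dp": [0,0,-4],"spin": 0,"jaw": 0},{"dp": [0,0,-4],"spin": 0,"jaw": 0},{"dp": [0,0,-4],"spin": 0,"jaw": 0},{"dp": [0,0,-4],"spin": 0,"jaw": 0},{"dp": [0,0,0],"spin": 0,"jaw": 0},{"dp": [0,0,0],"spin": 0,"jaw": 0}]'

```text
t: 7.03
tool_pos: [0.6354, -0.0374, 0.0948]
orientation: [-0.572, 0.821, -0.0, 0.0]
contact_force: [-0.2, 1.5, 0.3]
gripper_width: 0.006
grip_force: 78.1
```

```bash
python3 - <<'E'
from fit import *
I,D=ctrl.capture("scene"); J,_=ctrl.capture("side"); K_,_=ctrl.capture("wrist")
a=cv2.resize(I[120:260,200:420],(660,420)); b=cv2.resize(J[180:300,240:400],(400,300)); 
w=cv2.resize(K_[150:400,130:530],(400,250))
c=np.zeros((560,800,3),np.uint8); c[:300,:400]=b; c[:255,400:]=cv2.resize(I[120:260,200:420],(400,255)); c[300:550,:400]=w
cv2.imwrite("pics/m4.png",c)
E
```

```text
(no output)
```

View pics/m4.png

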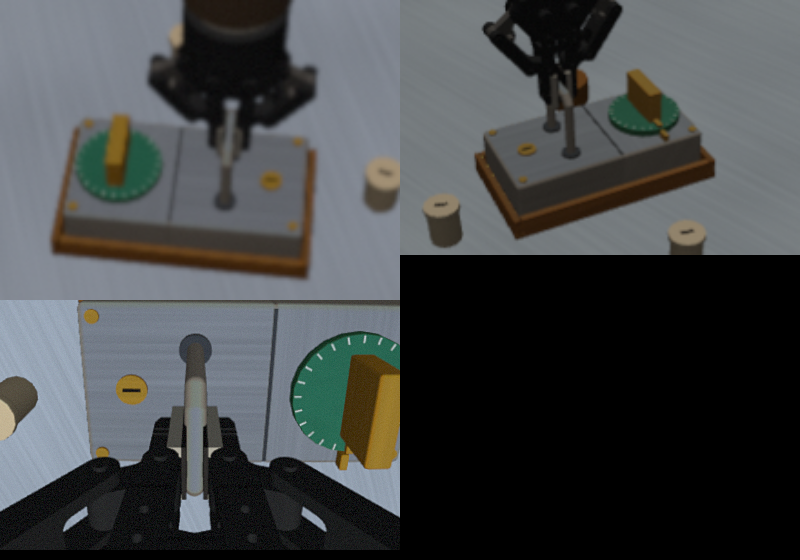

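The shackle is held between the pads and drawn partway, with its legs longer at (228,170) and (570,130). The lock is still seated in the cradle and its pointer is at the ridge. I'll go on to the stop.

Request:
apply_moves --moves '[{"dp": [0,0,-3],"spin": 0,"jaw": 0},{"dp": [0,0,-3],"spin": 0,"jaw": 0},{"dp": [0,0,-2],"spin": 0,"jaw": 0},{"dp": [0,0,-2],"spin": 0,"jaw": 0},{"dp": [0,0,-2],"spin": 0,"jaw": 0},{"dp": [0,0,-2],"spin": 0,"jaw": 0},{"dp": [0,0,0],"spin": 0,"jaw": 0},{"dp": [0,0,0],"spin": 0,"jaw": 0},{"dp": [0,0,0],"spin": 0,"jaw": 0}]' --force 100

```text
t: 7.93
tool_pos: [0.6345, -0.0376, 0.1073]
orientation: [-0.571, 0.821, 0.001, -0.001]
contact_force: [0.0, -0.3, -8.1]
gripper_width: 0.0055
grip_force: 97.5
```

The wrist now carries about 8 N, so the shackle is at its stop after a draw of roughly 31 mm. Next I lift straight up.

Request:
apply_moves --moves '[{"dp": [0,0,-4],"spin": 0,"jaw": 0},{"dp": [0,0,-7],"spin": 0,"jaw": 0},{"dp": [0,0,-11],"spin": 0,"jaw": 0},{"dp": [0,0,-13],"spin": 0,"jaw": 0},{"dp": [0,0,-14],"spin": 0,"jaw": 0},{"dp": [0,0,-14],"spin": 0,"jaw": 0},{"dp": [0,0,-14],"spin": 0,"jaw": 0},{"dp": [0,0,-14],"spin": 0,"jaw": 0},{"dp": [0,0,-12],"spin": 0,"jaw": 0},{"dp": [0,0,-9],"spin": 0,"jaw": 0},{"dp": [0,0,-5],"spin": 0,"jaw": 0},{"dp": [0,0,-2],"spin": 0,"jaw": 0}]'

```text
t: 8.93
tool_pos: [0.6356, -0.0375, 0.2289]
orientation: [-0.572, 0.821, -0.001, 0.001]
contact_force: [-0.5, -0.5, -7.1]
gripper_width: 0.0056
grip_force: 97.6
```

Request:
apply_moves --moves '[{"dp": [0,0,0],"spin": 0,"jaw": 0},{"dp": [0,0,0],"spin": 0,"jaw": 0},{"dp": [0,0,0],"spin": 0,"jaw": 0},{"dp": [0,0,0],"spin": 0,"jaw": 0},{"dp": [0,0,0],"spin": 0,"jaw": 0},{"dp": [0,0,0],"spin": 0,"jaw": 0},{"dp": [0,0,0],"spin": 0,"jaw": 0},{"dp": [0,0,0],"spin": 0,"jaw": 0}]'

```text
t: 9.6
tool_pos: [0.6353, -0.0375, 0.2272]
orientation: [-0.572, 0.821, 0.0, -0.0]
contact_force: [-0.2, 0.0, -7.2]
gripper_width: 0.0055
grip_force: 97.6
```

```bash
python3 - <<'E'
from fit import *
out=[]
for cam in ("side","scene"):
    cal=ctrl.get_calibration(cam); I,D=ctrl.capture(cam); out.append(I)
    for th in ("lock","cylinder1","collar"):
        for r in ctrl.silhouettes(th,cam)[:2]:
            P=cloud(cal,D,r["mask"])
            if len(P): print(cam,th,round(r["score"],2),np.median(P,0).round(3),np.percentile(P,[2,98],0).round(3).tolist())
cal=ctrl.get_calibration("wrist"); I,D=ctrl.capture("wrist"); out.append(I)
v,u=np.mgrid[0:400,0:640]; W=world(cal,D,u,v); o=ctrl.get_obs(); print(o["t"],o["tool_pos"],o["contact_force"],o["gripper_width"])
z=o["tool_pos"][2]
P=W[(D>0)&(W[...,2]>.12)&(W[...,2]<z)]
L=(P-np.array([.635,-.0377,0])); a=np.radians(-20.8); x=L[:,0]*np.cos(a)+L[:,1]*np.sin(a); y=-L[:,0]*np.sin(a)+L[:,1]*np.cos(a)
m=(((x>-125)&(x<-.13)) | True)&(((x>.025)&(x<.06))|((x>-.05)&(x<-.02)))&(abs(y)<.045)
A=np.c_[x,y,np.ones_like(x)][m]; Z=P[m,2]
for _ in range(4):
    s,*_r=np.linalg.lstsq(A,Z,rcond=None); k=abs(A@s-Z)<.004
    if k.sum()>100: A,Z=A[k],Z[k]
print("top plane slope x,y, z0:",s,len(Z))
c=np.zeros((560,800,3),np.uint8); c[:250,:400]=cv2.resize(out[0],(400,250)); c[:250,400:]=cv2.resize(out[1],(400,250)); c[300:550,:400]=cv2.resize(out[2],(400,250)); c[255:555,405:795]=cv2.resize(out[0][150:300,220:415],(390,300))
cv2.imwrite("pics/m5.png",c)
E
```

```text
side lock 0.95 [ 0.601 -0.045  0.173] [[0.508, -0.101, 0.135], [0.694, 0.024, 0.223]]
side cylinder1 0.77 [ 0.763 -0.063  0.038] [[0.752, -0.074, 0.003], [0.779, -0.043, 0.044]]
side cylinder1 0.58 [ 0.601 -0.044  0.173] [[0.508, -0.101, 0.134], [0.694, 0.028, 0.223]]
scene lock 0.55 [ 0.629 -0.004  0.174] [[0.534, -0.091, 0.132], [0.71, 0.049, 0.222]]
scene cylinder1 0.73 [ 0.772 -0.052  0.03 ] [[0.732, -0.113, 0.0], [0.783, -0.043, 0.043]]
scene cylinder1 0.6 [0.653 0.136 0.038] [[0.633, 0.118, 0.005], [0.662, 0.146, 0.042]]
scene collar 0.4 [ 0.541 -0.123  0.009] [[0.526, -0.131, 0.004], [0.551, -0.119, 0.015]]
10.05 [ 0.6352512  -0.03747018  0.22734258] [ 0.38369915  0.14834507 -6.75823089] 0.0056682041318032355
top plane slope x,y, z0: [ 0.01850056 -0.00116245  0.17446332] 14658
```

View pics/m5.png

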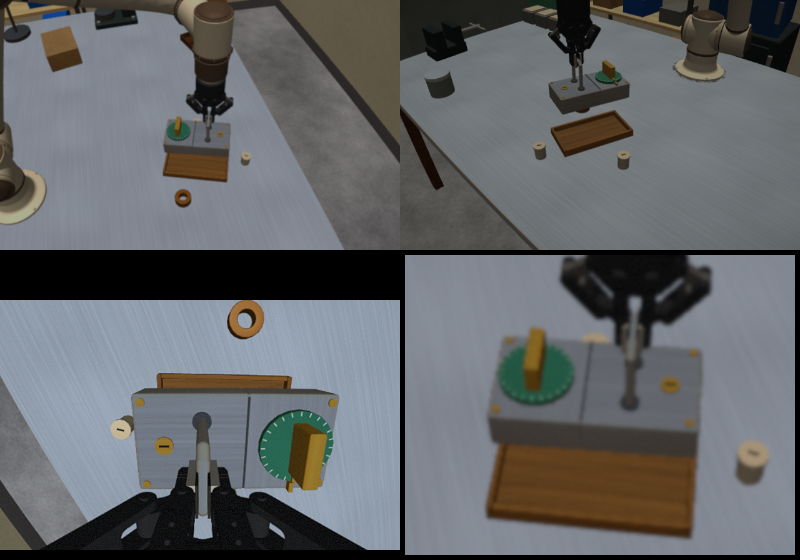

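The lock hangs level with a slope of about 1°. Its top is at 0.174 m, so the underside is at about 0.128 m. The shackle is at full draw, the pointer is at the ridge (290,487), and the cylinders and collar haven't moved.

```bash
python3 -c "
from workcell import ctrl
print(ctrl.sign_off())"
```

```text
the job is handed in; nothing more can be done
None
```

The job is handed in: the dial is clicked home at the ridge, the shackle is fully drawn, and the lock is held still and level about 12.8 cm above the counter; the cylinders and collar were not touched.

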